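# Show the relay's pins to the inspection camera

## Robot

A 6-joint arm with a two-finger parallel gripper is mounted at the origin on the work surface. World frame = base frame: x ahead of the robot, y to its left, z up, the work surface at z = 0. Lengths are in m, angles in rad, forces in N, time in s.
With the tool pointing down it reaches from about 0.325 to 0.9 m from the base axis. Payload 6.1 kg.
Tool frame: the origin (TCP) lies on the centre line of the jaws, within the pads' length; the fingertips stand 11 mm ahead of it and the grasp point (between the pads) lies 8 mm behind it; z points along the fingers, y is the direction in which the jaws open and shut (so a half turn about z gives the same grasp; the last joint's range is limited). The gripper opens to 85 mm and grips with 20 to 120 N. Pads are 22 mm wide; open, the fingers measure 114 mm over their backs; the gripper's body (76 mm by 85 mm) begins 54 mm behind the grasp point. The pads swing forward as they close: fully open they stand 13 mm farther back than shut.
Start: joints at [1.04, 0.22, 1.526, -0, 1.395, -0.126], TCP at [0.246, 0.574, 0.242] pointing down, gripper open.
Joint ranges: [-2.98, 2.98], [-0.91, 2.08], [0.09, 2.57], [-1.24, 4.39], [0.2, 2.65], [-2.68, 2.68]. Speed limits (rad/s): [2.57, 2.57, 3.01, 3.14, 3.14, 3.14].

## Interface

Orientations are given as a unit quaternion [w, x, y, z].
In Python, from workcell import bot gives the robot as it stands.
- The arm moves only by the tool jog_arm, never from a script. Its argument "plan" is a list of rows, each an object with "dp": the shift along the tool's x, y, z in mm, a list of three; "yaw": the turn about the tool's z in rad; "grip": the opening, from 0 (shut) to 1 (fully open). In form: [{"dp": [dx, dy, dz], "yaw": yaw, "grip": grip}, ...]. A call has 1 to 20 rows; each row is the pose to reach, as a shift and turn from the pose commanded when the call began, along the tool's axes at that moment; what a row does not reach only later rows make up. A row lasts 1/8 s, in which the tool goes at most 62.5 mm and 10.7 degrees, less where a joint would pass 70% of its speed; a pose out of reach is approached as far as the arm can. A call with a gripper value outside its range is refused whole. The fingers move at their own pace and stop on an object; the grip force is fixed at half the most. Time passes only in rows, so rows that repeat a pose let the fingers close. It gives the time, the measured TCP pose, the force and the opening at its end, in the units of the state.
- bot.state(): the state, without advancing time (a new reading comes with each control period).
- bot.grab_frame(name): name is "side" or "top"; returns a dict with "frame" (400x640x3 uint8, red, green, blue), "range_z" (400x640 float32, m along the optical axis (not along the pixel's ray), 0 where there is no reading), "fx", "fy", "cx", "cy" (pixels), "dist" ([k1, k2, p1, p2, k3] as OpenCV has them; the pictures are not rectified), "xyz" and "attitude" of the camera in the world. Camera axes: x right, y down, z forward; pixel columns grow to the right and rows downward; lengths in m; the calibration is good to about 2 mm. A picture is of the moment at which its call begins.
- bot.job_done(): hands the job in, once; it reports no verdict.
The state is a dict: "clock": time; "q": joint angles; "joint_velocities": joint speeds; "joint_efforts": joint torques, N m; "tcp_pos": TCP position; "ee_rot": TCP orientation; "force": force on the tool from outside, world axes, zero at the start; "torque": the same for the moment, N m; "opening": opening from 0.0 (shut) to 1.0 (fully open).
Only numpy, scipy, OpenCV 4.12 (cv2) and the standard library are available. Lean on these libraries where they do the work, as an engineer would, in place of code of your own. Each camera call takes 0.05 s, during which the arm holds its last target. There are 200 camera calls.

## Task

Pull the tall plug-in relay out of the socket board and hold it in the air at the inspection camera's focus point, 70 mm straight out from the lens, its pins facing squarely into the lens and its long side parallel to the camera's tilting axis (either way round). Finish while still holding it there, still and gripped by the robot alone; do not touch the camera, and leave the other two relays, the screwdriver and the jar where they are.

Things in the scene. Friction and masses are not known exactly. Their poses are not given: they have to be found in the camera images.
- relay: The relay to show: a plain full-height grey plastic block, 24 (x) x 46 (y) x 44 mm (z), on eight brass pins 6 mm long; 50 mm tall in all, about 70 g. Origin: centre of its underside at the pin tips; z points from pins to top, y along the long side. Stands upright and loose (1.5 mm play, no latch) in any one of the three sockets, its lowest 14 mm inside, 36 mm standing out.
- relay_top (a point): Centre of the tall relay's top face, 50 mm from the origin along the relay's z.
- round_relay: Another relay in the board, to be left alone: same grey plastic and 24 x 46 mm footprint, 26 mm tall with its pins, with a round can of diameter 23 mm standing on it, 50 mm tall in all. Origin and axes as for the tall relay.
- low_relay: Another relay in the board, to be left alone: same footprint, only 26 mm tall with its pins. Origin and axes as for the tall relay.
- socket_board: Fixed aluminium block 66 (x) x 236 (y) x 20 mm high with three sockets in a row along its y, 76 mm apart, the middle one at its centre; each is 14 mm deep and takes a relay with its long side along the row. Origin: centre of its underside on the bench. It may stand on the left or the right of the bench, turned.
- camera: Fixed camera stand: dark steel base 110 (x) x 90 (y) x 12 mm, two aluminium cheeks (36 x 8 mm, outer faces 70 mm apart along y, tops 97 mm above the bench) that carry the camera head between them on a level tilting axis along y, 78 mm above the bench. Origin: centre of the underside. A thin cable leaves on +x. It stands on the other side of the bench from the board.
- lens: Black camera head, 46 x 50 x 50 mm, looking up and leaning to the stand's -x side by 0.25 to 0.6 rad from vertical (stiff hinge, stays). Origin: on the tilting axis, midway between the cheeks; z is the viewing direction, out through the lens; y is the tilting axis (level). The lens barrel, diameter 42 mm with a white light ring on its end, ends 50 mm from the origin along z.
- focus (a point): The camera's focus point, in empty air on the lens's z axis, 120 mm from the head's origin, 70 mm in front of the barrel's end. The relay's origin (pin tips) belongs here, with the relay's z along the lens's z (top away from the lens) and the relay's y parallel to the lens's y. Its axes are those of the lens.
- screwdriver: Bystander: black-handled screwdriver, 170 mm long, under 35 mm high, lying on the mat between the board and the camera, pointing away from the robot.
- jar: Bystander: clear closed jar with a white cap, diameter 56 mm, 75 mm high, standing on the mat beyond the work. Origin: centre of its underside.

How it is judged:
On the way:
1. the tall relay is lifted clear of the board, pins at least 60 mm above the bench, in the gripper (height (world z) of relay above 0.06 m and contact force between relay and the fingers above 0.5 N), for 0.1 s.
At the end, for the whole second after the job is handed in: Tall relay held still by the fingers alone, pin-tip centre within 15 mm of the focus point, z within 0.2 rad of the lens's z (pins to the lens), long side within 0.2 rad of the tilting axis; other relays within 10 mm, screwdriver and jar within 30 mm of their places (distance between relay and focus below 0.015 m and angle between the z axis of relay and the z axis of lens, either way round below 0.2 rad and angle between the y axis of relay and the y axis of lens, either way round below 0.2 rad and z of relay_top in the frame of lens above 0.15 m and height (world z) of relay above 0.14 m and contact force between relay and the fingers above 0.5 N and contact force between relay and camera below 0.05 N and contact force between relay and socket_board below 0.05 N and contact force between relay and jar below 0.05 N and contact force between relay and screwdriver below 0.05 N and linear speed of relay below 0.02 m/s and distance of each of round_relay, low_relay from where it was at the start of the episode below 0.01 m and distance of each of screwdriver, jar from where it was at the start of the episode below 0.03 m); the arm keeps its last pose, push and grip.
It fails at once if the camera is touched (more than 1 N) (contact force between camera and anything else above 1 N).
It fails at once if another relay is pulled or pushed more than 10 mm (distance of any of round_relay, low_relay from where it was at the start of the episode above 0.01 m).
It fails at once if the screwdriver or the jar is moved more than 30 mm (distance of any of screwdriver, jar from where it was at the start of the episode above 0.03 m).
It also fails if it takes over 37 s, if anything falls off the work surface, if the arm or the gripper's body presses on something with over 40 N, if the wrist force passes 120 N, or if a joint passes its speed limit or range.

## Working session

There is one attempt and no reset: what is moved stays moved. The work goes in short steps, Python scripts to look and compute and a tool call to move; the robot and the scene stay as the last step left them, time stands still between calls to the robot, and variables do not carry over. Pictures are saved under pics/ and viewed, about 8 in all and at most 12, crops included, and the job is handed in when it is done.

Besides the shell and the picture viewer there is one more tool, called after "Emit:" by a JSON object that holds its "op" and its "data", one argument or row to a line. jog_arm: Moves the arm, as the interface text tells. Its arguments: {"type":"object","properties":{"plan":{"type":"array","items":{"type":"object","properties":{"dp":{"type":"array","items":{"type":"number"}},"yaw":{"type":"number"},"grip":{"type":"number"}}}}},"required":["plan"]}

```bash
ls; mkdir -p pics; cat > h.py <<'E'
import numpy as np, cv2
from scipy.spatial.transform import Rotation as R
from workcell import bot
def q2R(q): return R.from_quat([q[1],q[2],q[3],q[0]]).as_matrix()
def grab(n):
    f=bot.grab_frame(n); np.save(f'pics/{n}.npy',f,allow_pickle=True); return f
def load(n): return np.load(f'pics/{n}.npy',allow_pickle=True).item()
def rays(f,uv):
    K=np.array([[f['fx'],0,f['cx']],[0,f['fy'],f['cy']],[0,0,1]])
    p=cv2.undistortPoints(np.asarray(uv,float).reshape(-1,1,2),K,np.array(f['dist'])).reshape(-1,2)
    return np.c_[p,np.ones(len(p))]
def plane(f,uv,z):
    d=rays(f,uv)@q2R(f['attitude']).T; o=np.array(f['xyz'])
    return o+d*((z-o[2])/d[:,2])[:,None]
def cloud(f):
    v,u=np.mgrid[0:400,0:640]; uv=np.c_[u.ravel(),v.ravel()]
    r=rays(f,uv)*f['range_z'].reshape(-1,1)
    return (r@q2R(f['attitude']).T+np.array(f['xyz'])).reshape(400,640,3)
E
python3 - <<'E'
from h import *
for n in ['top','side']:
    f=grab(n); cv2.imwrite(f'pics/{n}0.png',f['frame'][:,:,::-1]); print(n,f['xyz'],f['attitude'],f['fx'],f['cx'],f['cy'],f['dist'],(f['range_z']>0).mean())
print(bot.state())
E
```

```text
pics
top [ 0.47194847 -0.01718037  1.30836292] [ 0.04262155 -0.70211134  0.71031444 -0.02600918] 498.6245188344139 319.8097472434475 204.38972431591247 [-0.02446799  0.          0.          0.          0.        ] 0.99602734375
side [0.27382918 0.36110203 0.74241434] [ 0.12148277 -0.32938815  0.88150664 -0.3157395 ] 389.5746435893362 324.1076694504138 199.1748071638468 [-0.05631576  0.          0.          0.          0.        ] 0.99598828125
{'clock': 0.1, 'q': array([ 1.03991022e+00,  2.21164544e-01,  1.52751203e+00,  2.53606399e-05,
        1.39472599e+00, -1.26113387e-01]), 'joint_velocities': array([ 0.00122118, -0.00164157, -0.00194478, -0.00017529, -0.00041969,
        0.00083802]), 'joint_efforts': array([ 9.89312539e-04, -4.98239529e+01, -3.90546656e+01, -2.39144483e-04,
        5.73026933e-03, -4.84386317e-05]), 'tcp_pos': array([0.24585931, 0.57402395, 0.24128982]), 'ee_rot': array([-3.03775308e-04,  2.01009661e-01,  9.79588841e-01, -8.52540233e-04]), 'force': array([-0.60949288, -0.10248887, -0.36131229]), 'torque': array([ 0.02991845,  0.00244261, -0.02666909]), 'opening': 1.0046987673980992}
```

View pics/top0.png

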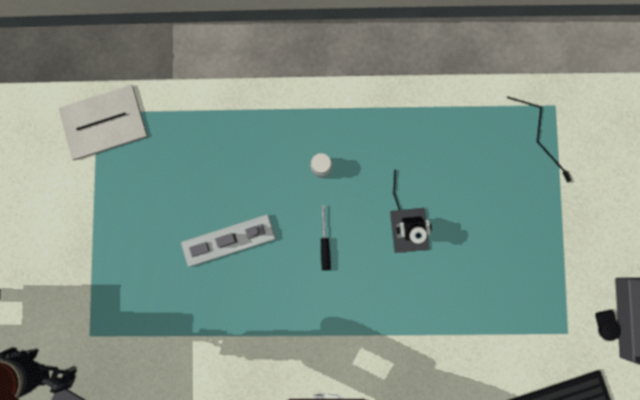

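View pics/side0.png

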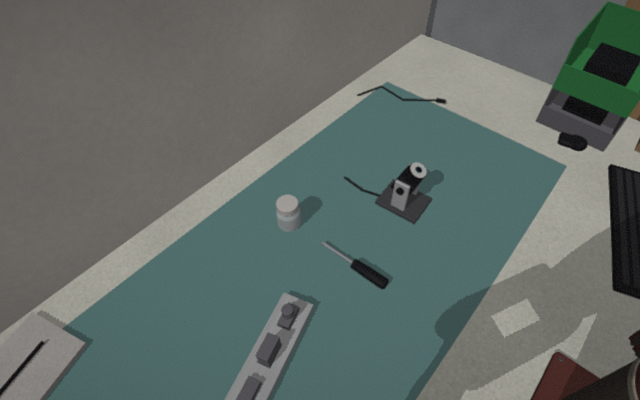

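The top view shows the board at about (228,240), with the round relay at (255,231) and the other two at (226,240) and (200,248). The camera stand is at (411,230) with its lens leaning to image lower-right, the screwdriver at (325,240) and the jar at (320,163). The side view suggests the tall relay is the middle one. Next I check this with depth.

```bash
python3 - <<'E'
from h import *
f=load('top'); P=cloud(f)
for n,(u,v) in dict(left=(200,249),mid=(226,240),right=(256,231),jar=(320,163),mat=(300,300),cam=(418,235),board=(213,244)).items():
    print(n,P[v,u].round(4), P[v-1:v+2,u-1:u+2,2].mean().round(4))
# board outline: elevated points
Z=P[:,:,2]; X=P[:,:,0];Y=P[:,:,1]
m=((Z>0.012)&(Z<0.1)&(np.hypot(X-P[240,226,0],Y-P[240,226,1])<0.15)).astype(np.uint8)
c=max(cv2.findContours(m,0,1)[0],key=cv2.contourArea)
w=plane(f,c.reshape(-1,2),0.02)
r=cv2.minAreaRect(w[:,:2].astype(np.float32)*1000); print('board',r)
for s in ['left']: pass
# tops
m=((Z>0.046)&(Z<0.09)&(np.hypot(X-P[240,226,0],Y-P[240,226,1])<0.15)).astype(np.uint8)
for c in cv2.findContours(m,0,1)[0]:
    print('top',cv2.contourArea(c),cv2.minAreaRect(plane(f,c.reshape(-1,2),0.056)[:,:2].astype(np.float32)*1000))
I=f['frame']
for n,(a,b,cc,d,fr) in dict(bd=(170,205,290,275,f),cm=(380,195,440,265,f)).items():pass
a=cv2.resize(I[205:275,175:285],None,fx=5,fy=5,interpolation=2)
b=cv2.resize(I[195:265,370:460],None,fx=5,fy=5,interpolation=2)
b=b[:350]
cv2.imwrite('pics/crop1.png',np.hstack([a[:,:,::-1][:,:400],b[:,:400,::-1]]))
S=load('side');Ps=cloud(S); J=S['frame']
for n,(u,v) in dict(left=(253,390),mid=(270,345),right=(290,308),ring=(414,168)).items(): print('s',n,Ps[v,u].round(4))
cv2.imwrite('pics/crop2.png',np.hstack([cv2.resize(J[280:400,210:330],(400,400),interpolation=2),cv2.resize(J[140:240,360:460],(400,400),interpolation=2)])[:,:,::-1])
E
```

```text
left [0.4853 0.3215 0.0312] 0.0313
mid [0.507  0.2497 0.0534] 0.0555
right [0.5289 0.1734 0.0543] 0.0551
jar [0.696  0.0096 0.0776] 0.0762
mat [ 0.351   0.067  -0.0016] -0.0005
cam [ 0.5118 -0.2212  0.1247] 0.1269
board [0.4979 0.2902 0.0218] 0.0194
board ((507.440185546875, 252.94747924804688), (67.22093200683594, 235.08987426757812), 17.36422348022461)
top 158.5 ((507.6076965332031, 253.39785766601562), (25.01700210571289, 47.30095291137695), 15.299633026123047)
top 54.0 ((528.919189453125, 180.7885284423828), (20.256206512451172, 20.259546279907227), 0.08330088108778)
s left [0.4778 0.319  0.0297]
s mid [0.5036 0.2494 0.0542]
s right [0.5256 0.1761 0.0536]
s ring [ 0.5192 -0.2141  0.1283]
```

View pics/crop1.png

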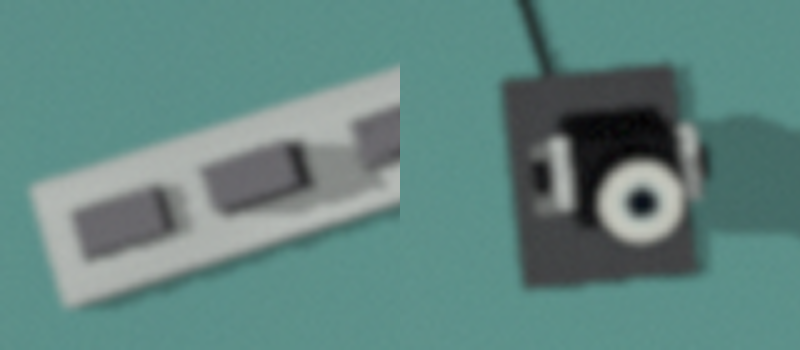

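View pics/crop2.png

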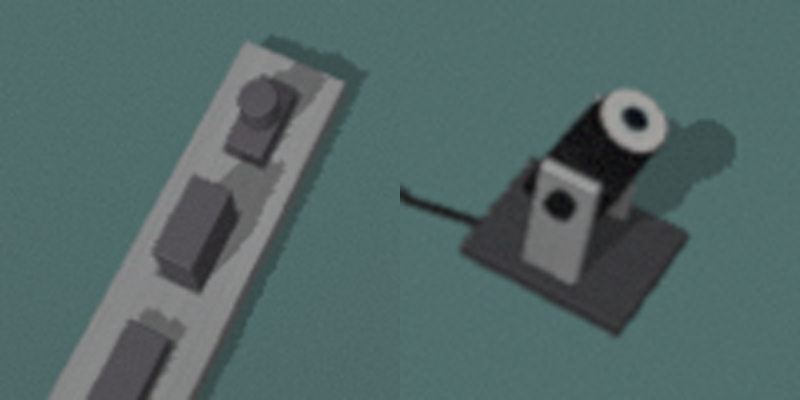

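Tall relay is the middle one (top at about 55 mm; left is low, right has the can). The crops show the stand base corners and the white ring clearly, with the lens leaning toward the robot. The arm can't tilt the tool, so I'll grip the relay by its end faces and pivot it in the jaws against the board's long edge. Next comes the camera geometry.

```bash
cat > cam.py <<'E'
from h import *
f=load('top'); s=load('side')
C=np.array([[390.6,211],[425.2,208.4],[429.4,249],[395.4,252.4]])
w=plane(f,C,0.012); print(w.round(4)); print('sides',[np.linalg.norm(w[i]-w[i-1]).round(4) for i in range(4)])
o=w.mean(0); o[2]=0.078
def ring(f,box):
    u0,v0,u1,v1=box; I=f['frame'][v0:v1,u0:u1].astype(int)
    return I
def el(f,box,th):
    u0,v0,u1,v1=box; g=f['frame'][v0:v1,u0:u1].min(2)
    m=(g>th).astype(np.uint8)
    cs=cv2.findContours(m,0,1)[0]; c=max(cs,key=cv2.contourArea)
    e=cv2.minAreaRect(c); e=cv2.fitEllipse(c); return np.array(e[0])+[u0,v0],e[1]
a,ea=el(f,(406,222,432,246),150); b,eb=el(s,(404,158,432,184),140)
print('ring',a,ea,b,eb)
da=rays(f,[a])[0]@q2R(f['attitude']).T; db=rays(s,[b])[0]@q2R(s['attitude']).T
oa,ob=np.array(f['xyz']),np.array(s['xyz'])
A=np.c_[da,-db]; t=np.linalg.lstsq(A,ob-oa,rcond=None)[0]
pa,pb=oa+da*t[0],ob+db*t[1]; p=(pa+pb)/2; print('p',p,'gap',np.linalg.norm(pa-pb))
d=p-o; print('o',o,'d',d,np.linalg.norm(d))
xs=(w[0]+w[1]-w[2]-w[3])[:2]; ya=np.arctan2(xs[1],xs[0]); h=-(d[:2]@xs)/np.linalg.norm(xs)
print('stand yaw',ya,'lateral',d[:2]@[-np.sin(ya),np.cos(ya)],'tilt',np.arctan2(h,d[2]),np.arcsin(h/.05),np.arccos(d[2]/.05))
E
python3 cam.py
```

```text
[[ 0.5788 -0.1714  0.012 ]
 [ 0.5844 -0.2614  0.012 ]
 [ 0.4792 -0.269   0.012 ]
 [ 0.4714 -0.1812  0.012 ]]
sides [np.float64(0.1078), np.float64(0.0901), np.float64(0.1056), np.float64(0.0881)]
ring [417.79523182 235.07086372] (14.082274436950684, 14.92526626586914) [418.14593697 169.5145607 ] (11.635782241821289, 15.828789710998535)
p [ 0.51171584 -0.22099944  0.12316056] gap 7.462976017579919e-05
o [ 0.52844863 -0.22073149  0.078     ] d [-0.0167328  -0.00026795  0.04516056] 0.04816154344594394
stand yaw 0.08179058802126561 lateral 0.0011000038283094898 tilt 0.3541723709687222 0.34051760332008296 0.44360295294311225
```

Emit:
{"op": "jog_arm", "data": {
  "plan": [
    {"dp": [-367, -192, 121], "yaw": -0.708, "grip": 0.75},
    {"dp": [-367, -192, 121], "yaw": -0.708, "grip": 0.75},
    {"dp": [-367, -192, 121], "yaw": -0.708, "grip": 0.75},
    {"dp": [-367, -192, 121], "yaw": -0.708, "grip": 0.75},
    {"dp": [-367, -192, 121], "yaw": -0.708, "grip": 0.75},
    {"dp": [-367, -192, 121], "yaw": -0.708, "grip": 0.75},
    {"dp": [-367, -192, 121], "yaw": -0.708, "grip": 0.75},
    {"dp": [-367, -192, 121], "yaw": -0.708, "grip": 0.75},
    {"dp": [-367, -192, 121], "yaw": -0.708, "grip": 0.75},
    {"dp": [-367, -192, 121], "yaw": -0.708, "grip": 0.75},
    {"dp": [-367, -192, 121], "yaw": -0.708, "grip": 0.75},
    {"dp": [-367, -192, 121], "yaw": -0.708, "grip": 0.75},
    {"dp": [-367, -192, 121], "yaw": -0.708, "grip": 0.75}
  ]
}}

```text
clock: 1.72
tcp_pos: [0.5077, 0.2539, 0.1215]
ee_rot: [0.0, -0.151, 0.988, 0.0]
force: [0.7, -0.4, -0.3]
opening: 0.749
```

```bash
cat > st.py <<'E'
from h import *
s=bot.state(); M=q2R(s['ee_rot'])
print(round(s['clock'],2),'tcp',s['tcp_pos'].round(4),'x',M[:,0].round(3),'y',M[:,1].round(3),'yangle',np.degrees(np.arctan2(M[1,1],M[0,1])).round(2),'F',s['force'].round(1),'op',round(s['opening'],3),'q',s['q'].round(2))
import sys
if len(sys.argv)>3: print('dp mm',(M.T@(np.array(list(map(float,sys.argv[1:4])))-s['tcp_pos'])*1000).round(1))
E
python3 st.py .5075 .253 .035
python3 - <<'E'
from h import *
f=grab('side'); cv2.imwrite('pics/s1.png',cv2.resize(f['frame'][200:400,160:420],None,fx=3,fy=3)[:,:,::-1])
E
```

```text
1.73 tcp [0.5077 0.2539 0.1215] x [-0.954 -0.299 -0.   ] y [-0.299  0.954  0.   ] yangle 107.42 F [ 0.7 -0.4 -0.3] op 0.749 q [ 0.32  0.2   1.79  0.    1.15 -1.55]
dp mm [ 0.5 -0.8 86.5]
```

View pics/s1.png

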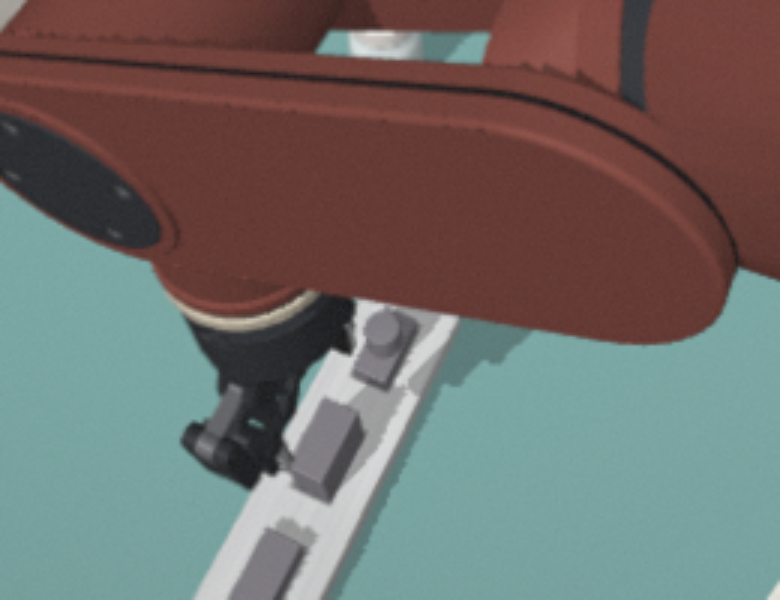

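The side view shows the open gripper above the relay row (jaws at about (240,450) in the crop), with the relays undisturbed. Descend and grip.

Emit:
{"op": "jog_arm", "data": {
  "plan": [
    {"dp": [0, 0, 40], "yaw": 0, "grip": 0.75},
    {"dp": [0, 0, 60], "yaw": 0, "grip": 0.75},
    {"dp": [0, 0, 75], "yaw": 0, "grip": 0.75},
    {"dp": [0, 0, 86], "yaw": 0, "grip": 0.75},
    {"dp": [0, 0, 86], "yaw": 0, "grip": 0.75},
    {"dp": [0, 0, 86], "yaw": 0, "grip": 0.3},
    {"dp": [0, 0, 86], "yaw": 0, "grip": 0.3},
    {"dp": [0, 0, 86], "yaw": 0, "grip": 0.3},
    {"dp": [0, 0, 86], "yaw": 0, "grip": 0.3},
    {"dp": [0, 0, 86], "yaw": 0, "grip": 0.3}
  ]
}}

```text
clock: 3.02
tcp_pos: [0.5088, 0.2538, 0.0364]
ee_rot: [0.001, -0.151, 0.989, 0.0]
force: [0.7, -0.5, 7.4]
opening: 0.528
```

```bash
python3 st.py
```

```text
3.02 tcp [0.5088 0.2538 0.0364] x [-0.954 -0.299 -0.002] y [-0.299  0.954  0.   ] yangle 107.37 F [ 0.7 -0.5  7.4] op 0.528 q [ 0.32  0.32  1.82 -0.    0.99 -1.55]
```

Emit:
{"op": "jog_arm", "data": {
  "plan": [
    {"dp": [0, 0, -15], "yaw": 0, "grip": 0.3},
    {"dp": [0, 0, -40], "yaw": 0, "grip": 0.3},
    {"dp": [0, 0, -80], "yaw": 0, "grip": 0.3},
    {"dp": [0, 0, -80], "yaw": 0, "grip": 0.3},
    {"dp": [0, 0, -80], "yaw": 0, "grip": 0.3},
    {"dp": [-60, 0, -80], "yaw": 0, "grip": 0.3},
    {"dp": [-60, 0, -80], "yaw": 0, "grip": 0.3},
    {"dp": [-60, 0, -80], "yaw": 0, "grip": 0.3}
  ]
}}

```text
clock: 4.03
tcp_pos: [0.5638, 0.2709, 0.1133]
ee_rot: [-0.002, -0.151, 0.989, -0.0]
force: [0.1, 0.2, -0.0]
opening: 0.529
```

```bash
python3 st.py; python3 - <<'E'
from h import *
f=grab('side'); a=f['frame'][250:400,150:350]
g=grab('top'); b=g['frame'][180:280,170:300]
cv2.imwrite('pics/s2.png',np.hstack([cv2.resize(a,(400,300)),cv2.resize(b,(390,300))])[:,:,::-1])
E
```

```text
4.03 tcp [0.5638 0.2709 0.1133] x [-0.954 -0.299  0.004] y [-0.299  0.954 -0.   ] yangle 107.37 F [ 0.1  0.2 -0. ] op 0.529 q [ 0.32  0.34  1.63  0.    1.17 -1.55]
```

View pics/s2.png

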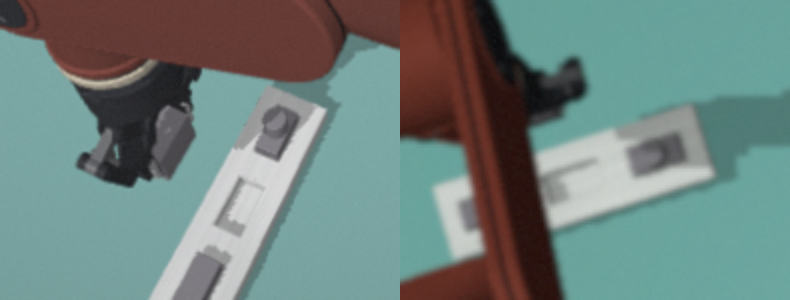

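The relay is out and held between the jaws (left panel, about (175,140)). The middle socket is empty and the other two relays are in place. Now I lower it beside the board's far edge and press it against the edge to pivot it.

Emit:
{"op": "jog_arm", "data": {
  "plan": [
    {"dp": [0, 0, 30], "yaw": 0, "grip": 0.3},
    {"dp": [0, 0, 55], "yaw": 0, "grip": 0.3},
    {"dp": [0, 0, 72], "yaw": 0, "grip": 0.3},
    {"dp": [0, 0, 72], "yaw": 0, "grip": 0.3},
    {"dp": [8, 0, 72], "yaw": 0, "grip": 0.3},
    {"dp": [11, 0, 72], "yaw": 0, "grip": 0.3},
    {"dp": [13, 0, 72], "yaw": 0, "grip": 0.3},
    {"dp": [15, 0, 72], "yaw": 0, "grip": 0.3},
    {"dp": [17, 0, 72], "yaw": 0, "grip": 0.3},
    {"dp": [19, 0, 72], "yaw": 0, "grip": 0.3},
    {"dp": [21, 0, 72], "yaw": 0, "grip": 0.3},
    {"dp": [23, 0, 72], "yaw": 0, "grip": 0.3},
    {"dp": [23, 0, 72], "yaw": 0, "grip": 0.3}
  ]
}}

```text
clock: 5.75
tcp_pos: [0.5478, 0.2659, 0.0448]
ee_rot: [0.006, -0.151, 0.989, 0.001]
force: [14.4, 4.9, -8.6]
opening: 0.525
```

```bash
python3 st.py
```

```text
5.75 tcp [0.5478 0.2659 0.0448] x [-0.955 -0.298 -0.011] y [-0.298  0.955  0.   ] yangle 107.34 F [14.4  4.9 -8.6] op 0.525 q [ 0.32  0.39  1.72  0.    1.02 -1.55]
```

Emit:
{"op": "jog_arm", "data": {
  "plan": [
    {"dp": [2, 0, 4], "yaw": 0, "grip": 0.3},
    {"dp": [4, 0, 5], "yaw": 0, "grip": 0.3},
    {"dp": [6, 0, 5], "yaw": 0, "grip": 0.3},
    {"dp": [8, 0, 5], "yaw": 0, "grip": 0.3},
    {"dp": [8, 0, 5], "yaw": 0, "grip": 0.3}
  ]
}}

```text
clock: 6.38
tcp_pos: [0.5462, 0.2654, 0.0451]
ee_rot: [0.012, -0.151, 0.989, 0.002]
force: [19.6, 7.4, 6.9]
opening: 0.529
```

```bash
python3 st.py
```

```text
6.38 tcp [0.5462 0.2654 0.0451] x [-0.954 -0.298 -0.025] y [-0.298  0.955  0.001] yangle 107.34 F [19.6  7.4  6.9] op 0.529 q [ 0.32  0.38  1.73  0.    1.01 -1.55]
```

Emit:
{"op": "jog_arm", "data": {
  "plan": [
    {"dp": [3, 0, -3], "yaw": 0, "grip": 0.3},
    {"dp": [6, 0, -3], "yaw": 0, "grip": 0.3},
    {"dp": [9, 0, -3], "yaw": 0, "grip": 0.3},
    {"dp": [9, 0, -3], "yaw": 0, "grip": 0.3}
  ]
}}

```text
clock: 6.88
tcp_pos: [0.5346, 0.2617, 0.0461]
ee_rot: [0.009, -0.151, 0.989, 0.002]
force: [14.8, 5.1, 4.5]
opening: 0.528
```

```bash
python3 st.py; python3 - <<'E'
from h import *
f=grab('side'); a=f['frame'][260:400,140:340]
cv2.imwrite('pics/s3.png',cv2.resize(a,(800,560),interpolation=2)[:,:,::-1])
E
```

```text
6.88 tcp [0.5346 0.2617 0.0461] x [-0.954 -0.298 -0.018] y [-0.298  0.954  0.   ] yangle 107.35 F [14.8  5.1  4.5] op 0.528 q [ 0.32  0.35  1.76 -0.    1.01 -1.55]
```

View pics/s3.png

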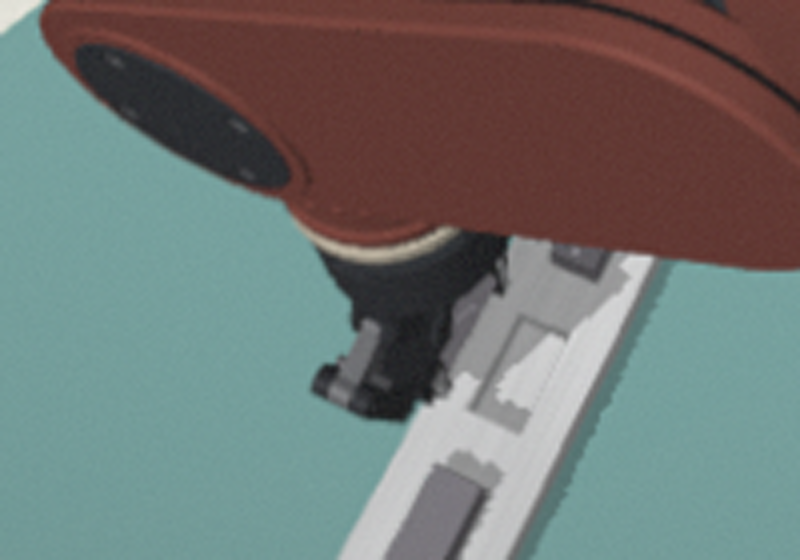

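The jaws slid about 12 mm in the last push, so the relay has pivoted. My geometric estimate is about 0.5 rad. I'll retreat to the earlier lifted pose and measure the tilt there.

Emit:
{"op": "jog_arm", "data": {
  "plan": [
    {"dp": [-15, 0, -5], "yaw": 0, "grip": 0.3},
    {"dp": [-35, 0, -20], "yaw": 0, "grip": 0.3},
    {"dp": [-40, 0, -60], "yaw": 0, "grip": 0.3},
    {"dp": [-40, 0, -94], "yaw": 0, "grip": 0.3},
    {"dp": [-40, 0, -94], "yaw": 0, "grip": 0.3},
    {"dp": [-40, 0, -94], "yaw": 0, "grip": 0.3}
  ]
}}

```text
clock: 7.68
tcp_pos: [0.564, 0.271, 0.1339]
ee_rot: [-0.001, -0.151, 0.989, -0.0]
force: [0.5, -0.5, -1.7]
opening: 0.527
```

```bash
python3 st.py; python3 - <<'E'
from h import *
f=grab('side'); a=f['frame'][230:370,140:340]
cv2.imwrite('pics/s4.png',cv2.resize(a,(800,560),interpolation=2)[:,:,::-1])
P=cloud(f); s=bot.state(); M=q2R(s['ee_rot']); L=(P-s['tcp_pos'])@M   # tool coords
m=(abs(L[...,1])<.019)&(abs(L[...,0])<.04)&(L[...,2]<.045)&(L[...,2]>-.02)
v,u=np.nonzero(m); print(len(v),u.min(),u.max(),v.min(),v.max())
Q=L[m]*1000
for z0 in range(-20,45,5):
    k=(Q[:,2]>=z0)&(Q[:,2]<z0+5)
    if k.sum()>3: print(z0,k.sum(),'x pct',np.percentile(Q[k,0],[5,25,50,75,95]).round(1))
E
```

```text
7.67 tcp [0.564  0.271  0.1339] x [-0.954 -0.299  0.003] y [-0.299  0.954 -0.   ] yangle 107.37 F [ 0.5 -0.5 -1.7] op 0.527 q [ 0.32  0.32  1.62 -0.    1.21 -1.55]
292 224 239 298 328
-20 188 x pct [-6.2 -1.6  2.2  6.   9.8]
-15 47 x pct [ 4.3  7.6  9.1 10.3 10.7]
-10 10 x pct [ 8.6  8.8  9.3  9.6 10.5]
-5 8 x pct [7.2 7.4 7.7 8.2 8.5]
0 9 x pct [5.8 6.1 6.4 6.7 7.2]
5 5 x pct [4.7 4.8 4.8 5.4 5.4]
10 9 x pct [3.2 3.4 3.6 3.7 4.3]
15 10 x pct [1.8 2.  2.2 2.4 2.9]
20 4 x pct [0.3 0.6 0.8 0.9 1. ]
```

View pics/s4.png

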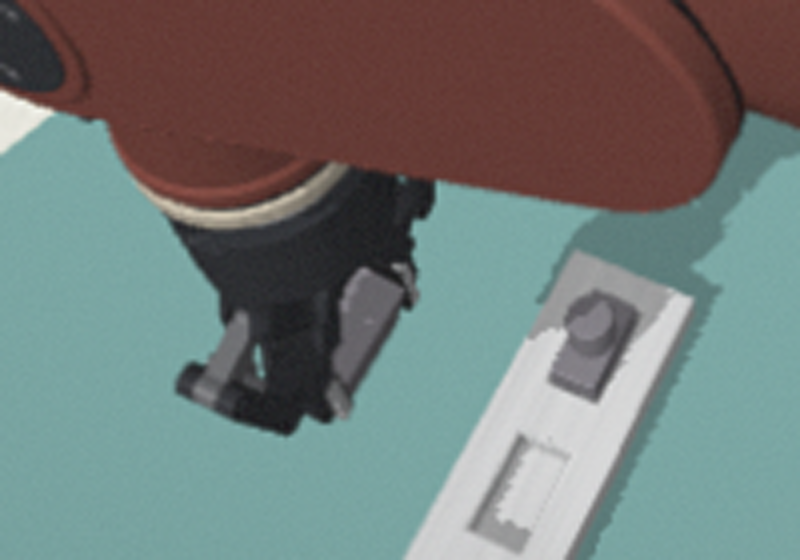

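The relay is tilted, with its top leaning toward the robot. The long face's depth slope gives about 0.27 rad. Now I compute the relay's pose in the tool frame and refine the lens axis from the ring's depth.

```bash
cat > fit.py <<'E'
from h import *
f=grab('side'); t=grab('top')
def pl(X):
    c=np.median(X,0); 
    for _ in range(5):
        n=np.linalg.svd(X-c,full_matrices=False)[2][2]; r=abs((X-c)@n); X=X[r<max(2*np.median(r),.0008)]; c=X.mean(0)
    return c,n,len(X),r.mean()
s=bot.state(); M=q2R(s['ee_rot'])
L=((cloud(f)-s['tcp_pos'])@M)*1000
g=f['frame'].astype(int)
m=(abs(L[...,1])<17)&(abs(L[...,0])<40)&(L[...,2]<40)&(L[...,2]>-40)
A=L[m&(L[...,2]>-9)]; c,n,k,r=pl(A); n*=np.sign(n[0]); print('face',c.round(1),n.round(3),k,r.round(2))
def top():
    B=L[m&(L[...,2]<-11)]; d=B@n
    B=B[(d<c@n-1)&(d>c@n-22)]; return B
B=top(); zr=np.array([n[2],0,-n[0]])  # toward top
print('tilt',np.arctan2(n[2],n[0]),'ny',n[1]); h=np.sort(B@zr); print('heights top',np.percentile(h,[5,25,50,75,95]).round(1),len(h))
ax=(c@n-12)
for H in [np.median(h)]:
    topc=n*ax*[1,0,1]+zr*H; print('topcentre',topc.round(1),'pins',(topc-50*zr).round(1))
# ring
for nm,F in (('top',t),('side',f)):
    P=cloud(F); p=np.array([.5117,-.221,.1232]); d=np.linalg.norm(P-p,axis=2)
    mm=(d<.021)&(F['frame'].min(2)>(140 if nm=='top' else 120))
    if mm.sum()>10:
        cc,nn,k,r=pl(P[mm]); nn*=np.sign(nn[2]); print('ring',nm,k,cc.round(4),nn.round(3),'tilt',np.arccos(nn[2]).round(3),'res',r.round(5))
E
python3 fit.py
```

```text
face [ 5.6 -2.7  8.2] [0.965 0.004 0.263] 34 0.08
tilt 0.2665903922592194 ny 0.004496646581700181
heights top [14.8 15.8 16.6 17.2 18.3] 204
topcentre [  0.    0.  -17.2] pins [-13.1   0.   31.1]
ring top 84 [ 0.5116 -0.2214  0.1262] [-0.354 -0.131  0.926] tilt 0.387 res 0.00079
```

Relay tilt is about 0.27 rad and lens tilt about 0.36 rad, which is inside the 0.2 rad limit. I carry it to the focus point now and check there before deciding whether to correct it.

Emit:
{"op": "jog_arm", "data": {
  "plan": [
    {"dp": [0, 0, -40], "yaw": 0, "grip": 0.3},
    {"dp": [0, 0, -80], "yaw": 0, "grip": 0.3},
    {"dp": [16, -30, -107], "yaw": 0.02, "grip": 0.3},
    {"dp": [37, -70, -107], "yaw": 0.04, "grip": 0.3},
    {"dp": [58, -110, -107], "yaw": 0.06, "grip": 0.3},
    {"dp": [79, -150, -107], "yaw": 0.08, "grip": 0.3},
    {"dp": [100, -190, -107], "yaw": 0.1, "grip": 0.3},
    {"dp": [121, -230, -107], "yaw": 0.12, "grip": 0.3},
    {"dp": [142, -270, -107], "yaw": 0.14, "grip": 0.3},
    {"dp": [163, -310, -107], "yaw": 0.16, "grip": 0.3},
    {"dp": [184, -350, -107], "yaw": 0.18, "grip": 0.3},
    {"dp": [205, -390, -107], "yaw": 0.2, "grip": 0.3},
    {"dp": [225, -428, -107], "yaw": 0.223, "grip": 0.3},
    {"dp": [235, -446, -107], "yaw": 0.223, "grip": 0.3},
    {"dp": [235, -446, -97], "yaw": 0.223, "grip": 0.3},
    {"dp": [235, -446, -88], "yaw": 0.223, "grip": 0.3},
    {"dp": [235, -446, -88], "yaw": 0.223, "grip": 0.3},
    {"dp": [235, -446, -88], "yaw": 0.223, "grip": 0.3}
  ]
}}

```text
clock: 10.07
tcp_pos: [0.4743, -0.2235, 0.2233]
ee_rot: [-0.0, -0.041, 0.999, 0.0]
force: [-0.6, -0.1, -0.6]
opening: 0.531
```

```bash
python3 st.py .4735 -.225 .2215; python3 fit.py; python3 - <<'E'
from h import *
f=load('side');a=f['frame'][90:240,320:520]
cv2.imwrite('pics/s5.png',cv2.resize(a,(800,600),interpolation=2)[:,:,::-1])
E
```

```text
10.07 tcp [ 0.4743 -0.2235  0.2233] x [-0.997 -0.082  0.   ] y [-0.082  0.997  0.   ] yangle 94.68 F [-0.6 -0.1 -0.6] op 0.531 q [-0.59 -0.01  1.81  0.    1.34 -2.24]
dp mm [ 0.9 -1.4  1.8]
  return _methods._mean(a, axis=axis, dtype=dtype,
  ret = um.true_divide(
Traceback (most recent call last):
  File "fit.py", line 12, in <module>
    A=L[m&(L[...,2]>-9)]; c,n,k,r=pl(A); n*=np.sign(n[0]); print('face',c.round(1),n.round(3),k,r.round(2))
                                  ~~^^^
  File "fit.py", line 6, in pl
    n=np.linalg.svd(X-c,full_matrices=False)[2][2]; r=abs((X-c)@n); X=X[r<max(2*np.median(r),.0008)]; c=X.mean(0)
      ~~~~~~~~~~~~~~~~~~~~~~~~~~~~~~~~~~~~~~~~~^^^
IndexError: index 2 is out of bounds for axis 0 with size 0
```

View pics/s5.png

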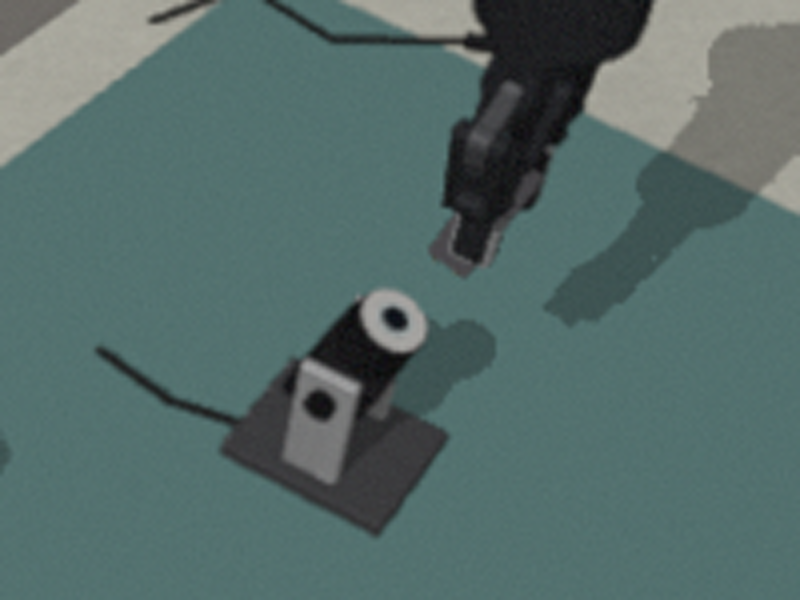

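The side view shows the relay end-on, held between the jaws above and in front of the lens. The block's bottom edge runs from about (430,248) to (467,276) in the crop, and the ring is clear at (393,320). Now I check the tilt from this end face and from the ring.

```bash
python3 - <<'E'
from h import *
f=load('side'); t=load('top'); s=bot.state(); M=q2R(s['ee_rot']); o=s['tcp_pos']
P=cloud(f); L=((P-o)@M)*1000
# end-face points
m=(abs(L[...,1]-23)<2.5)&(abs(L[...,0])<35)&(L[...,2]>5)&(L[...,2]<45)
g=f['frame'].astype(int)
v,u=np.nonzero(m); print(len(v))
for a,b in zip(u,v):
    if L[b,a,2]>11: print((a,b),L[b,a].round(1),g[b,a],end=' ')
print()
uv=[(320+430/4,90+248/4),(320+467/4,90+276/4)]
d=rays(f,uv)@q2R(f['attitude']).T@M; c=(np.array(f['xyz'])-o)@M
k=(.023-c[1])/d[:,1]; q=(c+d*k[:,None])*1000; e=q[1]-q[0]; print('bottom edge',q.round(1),np.linalg.norm(e),'tilt',np.arctan2(abs(e[2]),abs(e[0])))
for nm,F,th in (('side',f,110),('top',t,140)):
    P=cloud(F); mm=(np.linalg.norm(P-[.5117,-.221,.125],axis=2)<.024)&(F['frame'].min(2)>th)
    X=P[mm]
    if len(X)<10: print(nm,len(X)); continue
    for _ in range(3):
        A=np.c_[X[:,:2],np.ones(len(X))]; w=np.linalg.lstsq(A,X[:,2],rcond=None)[0]; r=A@w-X[:,2]; X=X[abs(r)<.002]
    n=np.array([-w[0],-w[1],1]); n/=np.linalg.norm(n); print(nm,len(X),X.mean(0).round(4),((X.min(0)+X.max(0))/2).round(4),n.round(3),np.arccos(n[2]).round(3),abs(r).mean().round(5))
E
```

```text
50
(np.int64(428), np.int64(150)) [-20.   24.6  13.5] [73 84 84] (np.int64(429), np.int64(150)) [-18.4  23.4  13.5] [75 73 77] (np.int64(430), np.int64(150)) [-16.   24.8  11.1] [73 71 74] (np.int64(429), np.int64(151)) [-17.9  23.3  16. ] [71 71 73] (np.int64(430), np.int64(151)) [-15.7  24.2  14. ] [74 71 73] (np.int64(431), np.int64(151)) [-14.5  21.4  15.6] [76 76 79] (np.int64(427), np.int64(152)) [-21.4  23.1  20.8] [77 83 86] (np.int64(428), np.int64(152)) [-19.   24.4  18.5] [74 72 76] (np.int64(429), np.int64(152)) [-16.8  25.2  16.6] [75 71 76] (np.int64(431), np.int64(152)) [-12.8  25.4  14.2] [78 75 80] (np.int64(427), np.int64(153)) [-20.5  24.2  22.2] [77 91 91] (np.int64(428), np.int64(153)) [-18.4  24.5  20.9] [72 72 74] (np.int64(429), np.int64(153)) [-16.7  23.6  20.5] [75 71 76] (np.int64(430), np.int64(153)) [-14.6  24.3  18.8] [72 70 73] (np.int64(431), np.int64(153)) [-12.9  23.4  18.6] [74 74 77] (np.int64(432), np.int64(153)) [-10.4  25.2  15.8] [88 88 90] (np.int64(431), np.int64(154)) [-12.3  23.3  21. ] [72 70 75] (np.int64(432), np.int64(154)) [-10.2  24. 
[... 1096 characters left out ...]
t64(436), np.int64(157)) [-0.6 24.5 21.6] [74 72 74] (np.int64(437), np.int64(157)) [ 1.2 24.2 20.9] [71 73 75] (np.int64(434), np.int64(158)) [-3.8 25.2 25.6] [73 79 76] (np.int64(435), np.int64(158)) [-1.8 25.2 24.5] [74 75 76] (np.int64(436), np.int64(158)) [-0.4 23.5 25.1] [73 75 77] (np.int64(437), np.int64(158)) [ 1.5 23.3 24.1] [73 90 90] (np.int64(436), np.int64(159)) [ 0.2 23.4 27.6] [72 91 91] 
bottom edge [[-20.4  23.   20.4]
 [  1.5  23.   27.1]] 22.961970493888625 tilt 0.29813638180704216
side 135 [ 0.5114 -0.2193  0.1234] [ 0.5114 -0.2207  0.1234] [-0.345 -0.049  0.937] 0.356 0.00084
top 81 [ 0.5133 -0.2185  0.1265] [ 0.5129 -0.2198  0.1266] [-0.333 -0.062  0.941] 0.346 0.00087
```

Tilt difference is about 0.06–0.08 rad and the pin-tip error about 3 mm, mostly height. I make one small correction, settle, and do a final check.

Emit:
{"op": "jog_arm", "data": {
  "plan": [
    {"dp": [0, -1, 3], "yaw": 0, "grip": 0.3},
    {"dp": [0, -1, 3], "yaw": 0, "grip": 0.3},
    {"dp": [0, -1, 3], "yaw": 0, "grip": 0.3},
    {"dp": [0, -1, 3], "yaw": 0, "grip": 0.3}
  ]
}}

```text
clock: 10.68
tcp_pos: [0.4741, -0.2255, 0.2204]
ee_rot: [0.0, -0.04, 0.999, -0.0]
force: [0.5, 0.6, -1.6]
opening: 0.527
```

```bash
python3 st.py && python3 - <<'E'
from h import *
s=bot.state(); print('v',abs(s['joint_velocities']).max())
f=grab('top'); P=cloud(f)
for n,(u,v) in dict(low=(200,249),rnd=(256,231),jar=(320,163),drv=(325,255)).items(): print(n,P[v,u].round(3),f['frame'][v,u])
print(bot.job_done())
E
```

```text
10.68 tcp [ 0.4741 -0.2255  0.2204] x [-0.997 -0.08  -0.   ] y [-0.08   0.997 -0.   ] yangle 94.59 F [ 0.5  0.6 -1.6] op 0.527 q [-0.59 -0.    1.81 -0.    1.33 -2.25]
v 0.0022606733193406394
low [0.485 0.322 0.029] [112 112 115]
rnd [0.529 0.173 0.058] [105 106 110]
jar [0.696 0.01  0.076] [212 209 198]
drv [0.467 0.    0.025] [27 25 30]
the job is handed in; nothing more can be done
None
```

I pulled the tall relay from the middle socket and handed the job in at about 10.7 s. The arm is holding it at the inspection camera's focus point, and `job_done()` gave no verdict.

The jog interface can't tilt the tool. I gripped the relay by its end faces and pivoted it in the jaws by pressing it against the board's far edge. The push force read about 21 N at most, and the relay then turned in one sudden slip.

| Last check | Measured | Limit |
|---|---|---|
| Relay tilt minus lens tilt | 0.27–0.30 rad against 0.35–0.37 rad, so about 0.1 rad at most | 0.2 rad |
| Pin tips to focus point | about 3 mm | 15 mm |
| Jaw direction (relay long side) | about 94.6°, matching the stand's turn to about 0.02 rad | 0.2 rad |

- **Grip and stillness:** the jaw opening read 0.527, which matches the 46 mm side. Joint speeds were near zero.
- **Other objects:** spot depth readings on the low relay, round relay and jar matched the first ones to a few mm. The screwdriver had no early reading to compare; it was still at its original spot in the last picture.

Two measurements were weaker. The relay's tilt came out slightly differently from its long face (0.27 rad) and its bottom edge (0.30 rad), and the pin-tip position differed by about 2–3 mm between the two methods. One fit script failed at the final pose because the long face was hidden there, so I used the end face instead.

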